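Wind the air cleaner's timer and start it

TASK

Set the workshop air cleaner going for its longest run: wind the spring timer clockwise by its bar-shaped key, in as many part turns as you need, right up to its end stop. Then press the flat start button on the push-button station all the way in and let it go. Do not press the mushroom-shaped stop button, and leave the other things on the bench where they are.

Things in the scene. Friction and masses are not known exactly. Their poses are not given: they have to be found in the camera images.
- timer_box: spring-wound timer: grey square steel box, 146 x 146 mm, 85 mm high, screwed to the bench, a round white dial (108 mm across, 3.6 mm thick) on its flat top. Origin: centre of its underside, z up; the dial's axis is upright through the origin. Its x axis points to the dial's zero mark, on the cable side. 13 black marks, one every 25 degrees clockwise from zero to 300 degrees.
- winding_key (a joint): turn of the timer's key in rad, clockwise from above: 0 with its pointer on the zero mark, 5.236 (300 degrees, last mark) at the end stop, fully wound; starts between 0.05 and 1.3. It turns about the dial's axis against spring and friction: 0.09 N m at first, 0.13 N m when nearly wound; it stays where it is left, but 0.02 to 0.06 N m turns it back. Push its wings round or grip it.
- key_top (a point): centre of the key's top, on the dial's axis, 123 mm above the bench; x axis along the bar to its pointer end, z up. The key is black: an upright bar 64 mm long (32 mm either way from the axis), 10 mm thick, 26 mm high, on a round foot 40 mm across and 8 mm high. A white line on top and a small nose at the foot, reaching 38 mm from the axis, mark the pointer end.
- station: push-button station: grey plastic box, 82 x 156 mm, 62 mm high, screwed to the bench, two black buttons on its flat top. Origin: centre of its underside, z up; its y axis runs along its length towards the start button, which lies 37 mm from the middle that way; the stop button lies 37 mm the other way.
- start_top (a point): centre of the top of the start button, which moves with it: a flat round black button 28 mm across, its top 14 mm above the station (76 mm above the bench) and 8 mm above the metal collar round it, 37 mm across. z up.
- start_button (a joint): how far the start button is pressed, in m: 0 out, 0.006 fully in; it needs 1.5 N to move and 5 N to be fully in, and springs back.
- stop_button (a joint): how far the stop button is pressed, in m (0 out, 0.006 in): the black mushroom head 40 mm across, its top 28 mm above the station (90 mm above the bench). Leave it alone.
- glue_bottle: white plastic glue bottle, 52 mm across and 125 mm high, standing between the timer and the station; origin at the centre of its underside. A bystander.
- screw_jar: small glass jar with a steel lid, 58 mm across and 62 mm high, standing nearer the robot than the glue bottle; origin at the centre of its underside. A bystander.
- tape_measure: grey tape measure, 62 x 32 mm and 58 mm high, standing behind the glue bottle; origin at the centre of its underside. A bystander.
- swing_bottle: tall glass bottle, 72 mm across and 210 mm high, standing at the left side of the bench, beside the mat; origin at the centre of its underside. A bystander.
- try_square: try square lying flat, dark wooden stock 110 x 20 x 26 mm along its x axis, steel blade 240 mm long along its y axis, nearest the robot on the left; origin under the middle of the stock. A bystander.
- ply_offcut: plywood offcut lying flat, 140 x 80 x 18 mm, nearest the robot on the right; origin at the centre of its underside. A bystander.
- bar_clamp: steel bar clamp with a wooden handle, lying flat along the right side, 300 mm long and about 30 mm high; origin under the middle of its bar. A bystander.
Mind the look-alikes: they are no part of the job. Leave any blue or orange look-alike of the station alone.

How it is judged:
On the way, in this order (a step that is already met when the one before it is completed fails the run):
1. the timer's key is wound up to its end stop (within 10 degrees) (value of joint winding_key above 5.06 rad), for 0.2 s.
2. with the timer wound, the start button is pressed in (at least 4 of its 6 mm) (value of joint start_button above 0.004 m and value of joint winding_key above 5.06 rad), for 0.05 s.
At the end, for the whole second after the job is handed in: The timer's key still stands within 10 degrees of its end stop, both buttons are out again (within 1.5 mm), and none of the loose things on the bench is more than 30 mm from where it stood (value of joint winding_key above 5.06 rad and value of joint each of start_button, stop_button below 0.0015 m and distance of each of glue_bottle, screw_jar, tape_measure, swing_bottle, try_square, ply_offcut, bar_clamp from where it was at the start of the episode below 0.03 m); the robot touches nothing.
It fails at once if the stop button is pressed (more than 3 mm) (value of joint stop_button above 0.003 m).
It fails at once if a loose thing on the bench is shoved more than 30 mm from its place (distance of any of glue_bottle, screw_jar, tape_measure, swing_bottle, try_square, ply_offcut, bar_clamp from where it was at the start of the episode above 0.03 m).
It fails at once if the standing glue bottle or tall bottle is tipped over (angle between any of glue_bottle, swing_bottle's own z axis and vertical above 0.5 rad).
It also fails if it takes over 67 s, if anything falls off the work surface, if the arm or the gripper's body presses on something with over 40 N, if the wrist force passes 120 N, or if a joint passes its speed limit or range.

ROBOT

A 6-joint arm with a two-finger parallel gripper is mounted at the origin on the work surface. World frame = base frame: x ahead of the robot, y to its left, z up, the work surface at z = 0. Lengths are in m, angles in rad, forces in N, time in s.
With the tool pointing down it reaches from about 0.325 to 0.775 m from the base axis. Payload 5.5 kg.
Tool frame: the origin (TCP) lies between the finger pads; the fingertips stand 8 mm ahead of it and the grasp point (between the pads) lies 11 mm behind it (tcp_to_tips is the distance from the TCP to the fingertips, in m); z points along the fingers, y is the line along which they close (so a half turn about z gives the same grasp; the last joint's range is limited). The gripper opens to 88 mm and grips with 3 to 60 N. Pads are 20 mm wide; open, the fingers measure 115 mm over their backs; the gripper's body (75 mm by 178 mm) begins 61 mm behind the grasp point.
Start: joints at [-1.322, 0.091, 1.231, -0, 1.82, -0.057], TCP at [0.181, -0.572, 0.231] pointing down, gripper open.
Joint ranges: [-2.87, 2.87], [-0.86, 2.18], [0.17, 2.46], [-1.51, 4.65], [0.06, 2.69], [-2.65, 2.65]. Speed limits (rad/s): [2.57, 2.57, 3.01, 3.14, 3.14, 3.14].

INTERFACE

Orientations are given as a unit quaternion [w, x, y, z].
In Python, from bench import * gives the robot as it stands. Calls block until the motion is done:
- move_to(position, orientation): joint-space move of the TCP to a pose.
- move_l(position, speed=0.15, orientation=None): straight line of the TCP; orientation=None keeps the orientation; speed is the mean speed in m/s.
- movej(angles): joint-space move.
- gripper_open() and close(): open the fingers fully, or close them until they stop; the grip force is fixed at half the most.
- hold(seconds).
- inverse_kinematics(position, orientation): joint angles nearest the present ones, or None.
- state(): the state.
- get_image(name): name is "side" or "top" or "wrist"; returns a dict with "frame" (480x640x3 uint8, blue, green, red), "depth" (480x640 float32, m along the optical axis (not along the pixel's ray), 0 where there is no reading), "camera_matrix" (3x3 intrinsics, pixels), "view" (4x4, takes a point from world to camera coordinates). Camera axes: x right, y up, looking along -z (the intrinsics and any distortion apply to the point x, -y, -z); pixel columns grow to the right and rows downward; lengths in m; the calibration is good to about 2 mm. A picture is of the moment at which its call begins.
A pose or a line that the arm cannot do raises IKError and nothing moves.
- job_done(): hands the job in; it is judged then, once.
The state is a dict: "time": time; "joint_pos": joint angles; "dq": joint speeds; "joint_torque": joint torques, N m; "ee_pos": TCP position; "ee_rot": TCP orientation; "ft_force": force on the tool from outside, world axes, zero at the start; "moment": the same for the moment, N m; "finger_gap": finger opening in m; "finger_force": force on a finger pad.
Only numpy, scipy, OpenCV 4.12 (cv2) and the standard library are available. Lean on these libraries where they do the work, as an engineer would, in place of code of your own. Each camera call takes 0.05 s, during which the arm holds its last target. There are 200 camera calls.

## Working session

There is one attempt and no reset: what is moved stays moved. The work goes in short steps, each a Python script; the robot and the scene stay as the last script left them, time stands still between calls to the robot, and variables do not carry over. Pictures are saved under pics/ and viewed, at most 10 in all, crops included, and the job is handed in when it is done.

```bash
mkdir -p pics; ls; python3 - <<'E'
from bench import *
import cv2,numpy as np
for n in("top","side"):
    g=get_image(n); cv2.imwrite(f"pics/{n}0.png",g["frame"]); np.savez(f"pics/{n}0.npz",**g)
    print(n,g["camera_matrix"].tolist(),np.round(g["view"],3).tolist(),g.keys())
s=state();print(s["time"],s["ee_rot"],s["ft_force"])
E
```

```text
pics
top [[484.90938531719, 0.0, 308.1072694631514], [0.0, 484.90938531719, 238.19897175521797], [0.0, 0.0, 1.0]] [[-0.024, -1.0, 0.013, 0.005], [0.999, -0.023, 0.03, -0.454], [-0.03, 0.014, 0.999, -1.412], [0.0, 0.0, 0.0, 1.0]] dict_keys(['frame', 'depth', 'camera_matrix', 'view'])
side [[610.2158203465672, 0.0, 317.46990110712034], [0.0, 610.2158203465672, 233.88615323986335], [0.0, 0.0, 1.0]] [[0.998, -0.069, -0.011, -0.464], [0.053, 0.644, 0.763, -0.099], [-0.046, -0.762, 0.646, -1.629], [0.0, 0.0, 0.0, 1.0]] dict_keys(['frame', 'depth', 'camera_matrix', 'view'])
0.1 [-8.55974696e-04  9.88332903e-01  1.52306713e-01 -7.52510829e-05] [0.58388324 0.12150746 0.28007694]
```

View pics/top0.png

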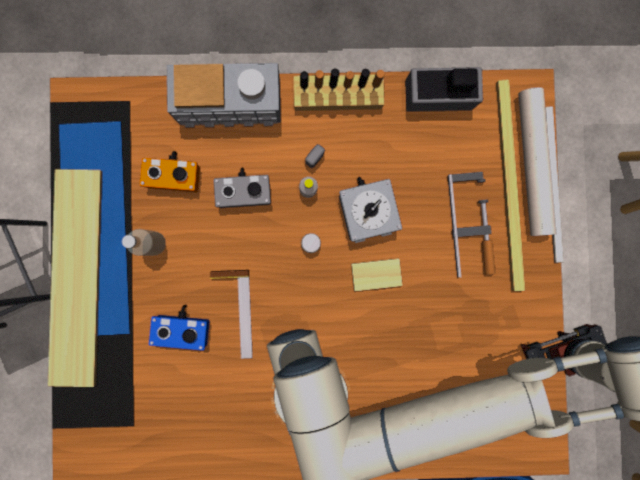

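View pics/side0.png

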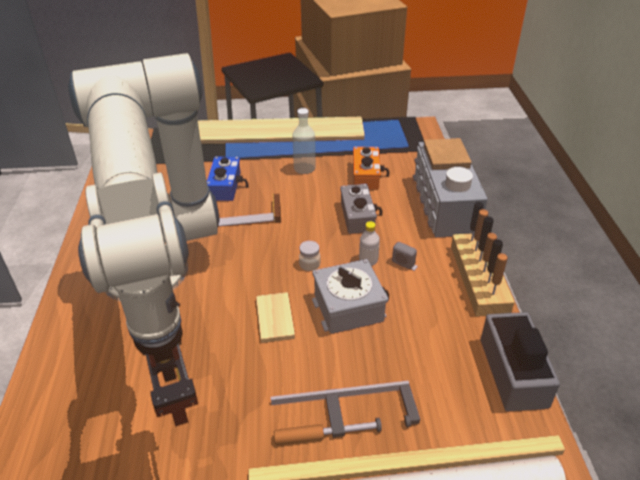

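Candidates in the top view: stations at orange (170,175), grey (243,190) and blue (179,333). The grey one is the target. Its left button (228,191) shows a collar ring, so it looks like the flat start button. The right one (254,190) is the wider mushroom. The timer is at (371,210), with its cable at (362,182). Next I'll crop both close up.

```bash
cat > h.py <<'E'
import cv2,numpy as np
def ray(g,px,z):
    K,V=g["camera_matrix"],g["view"]
    d=V[:3,:3].T@np.array([(px[0]-K[0,2])/K[0,0],-(px[1]-K[1,2])/K[1,1],-1])
    c=-V[:3,:3].T@V[:3,3]
    return c+d*(z-c[2])/d[2]
def proj(g,p):
    K,V=g["camera_matrix"],g["view"]
    q=V[:3,:3]@np.asarray(p)+V[:3,3]; return K[0,2]-K[0,0]*q[0]/q[2], K[1,2]+K[1,1]*q[1]/q[2]
def down(a):  # tool pointing down, closing axis y along world angle a+90deg
    return [0,np.cos(a/2),np.sin(a/2),0]
E
python3 - <<'E'
from h import *
g=dict(np.load("pics/top0.npz")); f=g["frame"]
a=cv2.resize(f[170:215,208:278],(700,450),interpolation=cv2.INTER_CUBIC)[:,:]
b=cv2.resize(f[172:248,333:408],(592,600),interpolation=cv2.INTER_CUBIC)
s=dict(np.load("pics/side0.npz"))["frame"]
c=cv2.resize(s[175:240,330:390],(277,300)); d=cv2.resize(s[250:335,300:400],(353,300))
L=cv2.resize(a,(440,283)); R=cv2.resize(b,(310,314))
o=np.zeros((600,800,3),np.uint8); o[:283,:440]=L;o[:314,450:760]=R;o[290:590,:277]=c;o[290+25:590+25-40,300:653]=d[:260]
cv2.imwrite("pics/crop1.png",o)
for n,p,z in(("start",(228,191),.076),("stop",(254,190),.09),("timer",(371,210),.1),("glue",(309,183),.125),("jar",(311,243),.062),("tape",(315,155),.058)):print(n,ray(g,p,z).round(3))
E
```

```text
start [0.588 0.215 0.076]
stop [0.588 0.141 0.09 ]
timer [ 0.524 -0.179  0.1  ]
glue [ 0.599 -0.01   0.125]
jar [ 0.438 -0.013  0.062]
tape [ 0.688 -0.03   0.058]
```

View pics/crop1.png

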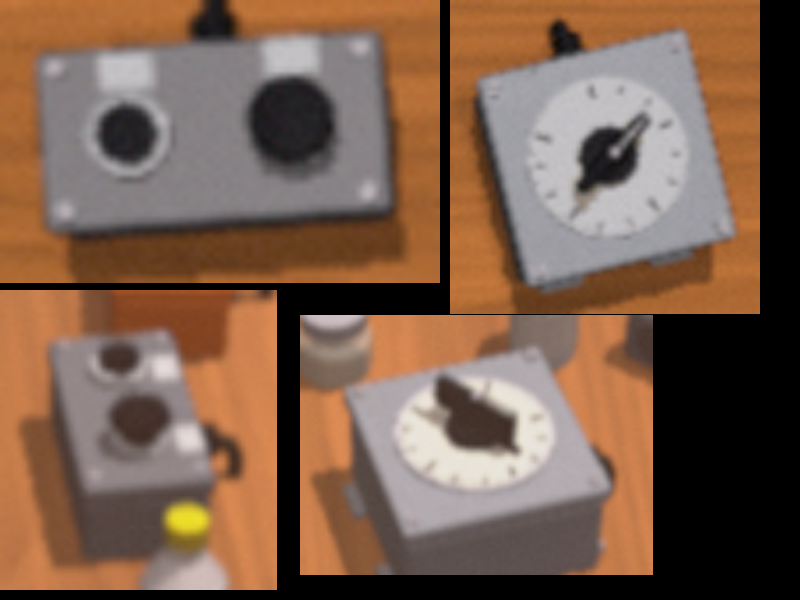

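The crop confirms it: start is the left flat button with the collar, and stop is the right mushroom. The spacing comes to 74 mm, as given. The white pointer line on the key points to the image upper right. Next I'll fit the timer pose in the top view, then move above it for a wrist look.

```bash
python3 - <<'E'
from bench import *
from h import *
g=dict(np.load("pics/top0.npz")); f=g["frame"]
m=(f.min(2)>165).astype(np.uint8); m[:, :335]=0;m[:,405:]=0;m[:175]=0;m[245:]=0
m=cv2.morphologyEx(m,cv2.MORPH_CLOSE,np.ones((3,3)))
c=max(cv2.findContours(m,0,2)[0],key=cv2.contourArea); e=cv2.fitEllipse(cv2.convexHull(c)); print("dial",e,ray(g,e[0],.0886), "expected diam px",485*.108/1.31)
P=ray(g,e[0],.0886)
print([ (q,np.round(inverse_kinematics([P[0],P[1],.27],down(q)),2)) for q in (-1,0,1,2)])
move_to([P[0]-.04,P[1],.30],down(0))
w=get_image("wrist"); np.savez("pics/w1.npz",**w); cv2.imwrite("pics/w1.png",w["frame"]); s=state();print(s["time"],s["joint_pos"],s["ee_pos"],np.round(w["view"],3).tolist())
E
```

```text
dial ((370.7710266113281, 209.03941345214844), (39.01821517944336, 39.779598236083984), 123.45731353759766) [ 0.52797747 -0.17992064  0.0886    ] expected diam px 39.98473282442748
[(-1, array([-0.39, -0.01,  1.27, -0.  ,  1.89,  2.18])), (0, array([-0.39, -0.01,  1.27, -0.  ,  1.89,  1.18])), (1, array([-0.39, -0.01,  1.27, -0.  ,  1.89,  0.18])), (2, array([-0.39, -0.01,  1.27, -0.  ,  1.89, -0.82]))]
1.975 [-4.20064347e-01 -9.74998255e-02  1.29579467e+00 -1.97527584e-04
  1.94376431e+00  1.15184639e+00] [ 0.48775107 -0.18068534  0.29969597] [[-0.001, -1.0, -0.0, -0.181], [0.966, -0.001, -0.258, -0.423], [0.258, -0.0, 0.966, -0.582], [0.0, 0.0, 0.0, 1.0]]
```

View pics/w1.png

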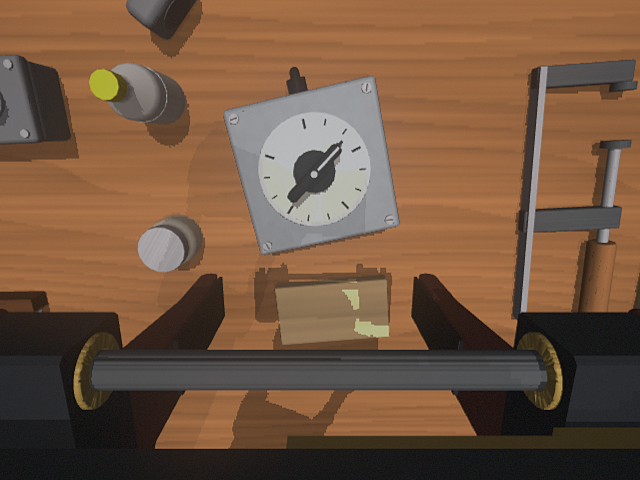

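The wrist view shows the dial centred near (315,168) and the zero mark at (304,124), below the cable at (295,80). The white pointer line runs from the hub (314,174) to (341,143).

```bash
python3 - <<'E'
from h import *
g=dict(np.load("pics/w1.npz")); f=g["frame"].astype(int)
m=(f.min(2)>185).astype(np.uint8); m[:100]=0;m[235:]=0;m[:,:250]=0;m[:,380:]=0
m2=cv2.morphologyEx(m,cv2.MORPH_CLOSE,np.ones((7,7)))
c=max(cv2.findContours(m2,0,2)[0],key=cv2.contourArea)
D=np.array([ray(g,p,.0886)[:2] for p in cv2.convexHull(c)[:,0].astype(float)]).astype(np.float32)
C=cv2.fitEllipse(D); print("dial world",C)
C=np.array(C[0])
# key: black pixels inside dial, on z=.1226 and the white line ends
k=((f.max(2)<70)).astype(np.uint8)
n,l,st,ce=cv2.connectedComponentsWithStats(k); i=l[174,305] or l[180,308]
ys,xs=np.nonzero(l==i); print("key comp",st[i])
T=np.array([ray(g,p,.1226)[:2] for p in ((314,174),(341,143))])
d=T[1]-T[0]; print("line",T,np.linalg.norm(d),"angle",np.arctan2(d[1],d[0]))
K=np.array([ray(g,p,.110)[:2] for p in zip(xs.astype(float),ys)]); r=K-K.mean(0)
w,v=np.linalg.eigh(np.cov(r.T)); print("PCA",K.mean(0),np.arctan2(v[1,1],v[0,1]))
z=ray(g,(304,124),.0886)[:2]-C; print("zero mark r",np.linalg.norm(z),"ang",np.arctan2(z[1],z[0]))
e=ray(g,(373,76),.085)-ray(g,(225,113),.085); print("edge len",np.linalg.norm(e),"x ang",np.arctan2(e[1],e[0])+np.pi/2)
E
```

```text
dial world ((0.5341185927391052, -0.1927407830953598), (0.07453150302171707, 0.09105618298053741), 103.21853637695312)
key comp [ 288  141   54   61 1438]
line [[ 0.53000207 -0.17779163]
 [ 0.55612288 -0.20090577]] 0.03487921733599078 angle -0.724406044422323
PCA [ 0.52959667 -0.17683934] 2.392170976235038
zero mark r 0.045880224182122266 ang 0.5613016248557104
edge len 0.14029257126304476 x ang 0.22888589996304187
```

The two measurements agree: axis about (0.529, -0.1785), box x axis at 0.229 rad, pointer at -0.735. That puts the key at about 0.965 rad, inside the stated starting range, with 4.27 rad still to wind. I'll grip the bar now.

```bash
python3 - <<'E'
from bench import *
from h import *
P=[.529,-.1785]; a=-.735+np.pi
move_to([*P,.17],down(a)); s=state(); print(s["joint_pos"].round(2) if hasattr(s["joint_pos"],"round") else s["joint_pos"])
move_l([*P,.107],.06)
f0=np.array(state()["ft_force"]); close(); s=state()
print(f0,s["ft_force"],s["moment"],s["finger_gap"],s["finger_force"],s["ee_pos"],s["time"])
j=list(s["joint_pos"]); q0=j[5]
for i in range(1,3):
    j[5]=q0+.15*i; movej(j); s=state(); print(s["joint_pos"][5]-q0,s["time"],np.round(s["ft_force"],1),np.round(s["moment"],3),s["finger_gap"])
E
```

```text
[-0.39 -0.02  1.46  0.    1.71 -1.22]
[ 0.30590822 -0.43693788 -0.01622212] [ 3.83006699  4.21810458 -2.27451801] [ 0.65155758 -0.72111011 -0.02809654] 0.009965434655033866 29.99880015850067 [ 0.52971662 -0.17760125  0.1070149 ] 6.3917
0.14647907540097238 6.6583 [-0.   0.4  0.1] [ 0.076 -0.201 -0.084] 0.00992460169065885
0.29402776760666705 6.925 [ 0.1  0.8 -0.2] [ 0.042 -0.133 -0.078] 0.009683898392984438
```

The grip is sound: the gap is 10 mm and the resisting moment is about 0.08 N m, as expected. I'll wind in steps now.

```bash
python3 - <<'E'
from bench import *
from h import *
s=state(); j=list(s["joint_pos"]); 
def turn(to,step):
    while j[5]<to-1e-3:
        j[5]=min(to,j[5]+step); movej(j); s=state()
        print(round(s["joint_pos"][5],3),round(s["time"],1),np.round(s["ft_force"],1),np.round(s["moment"],3),round(s["finger_gap"],4))
        if np.linalg.norm(s["ft_force"])>25 or abs(s["moment"][2])>.6: print("stop");break
turn(2.50,.6)
E
```

```text
-0.333 7.5 [-1.   1.   0.2] [ 0.056  0.28  -0.006] 0.0097
0.268 8.2 [-4.8  1.4  3. ] [0.16  0.931 0.005] 0.0098
0.869 8.8 [-6.   2.1  3.1] [ 0.374  1.051 -0.058] 0.0096
1.469 9.4 [-5.9  3.   3.7] [ 0.555  1.139 -0.028] 0.0099
2.069 10.1 [-6.   3.7  4. ] [0.749 1.019 0.003] 0.0103
2.497 10.5 [-5.1  4.2  3. ] [ 0.768  0.85  -0.042] 0.0099
```

```bash
python3 - <<'E'
from bench import *
from h import *
gripper_open(); s=state(); p=list(s["ee_pos"]); print(p)
move_l([p[0],p[1],.17],.1)
j=list(state()["joint_pos"]); j[5]-=np.pi; movej(j)
w=get_image("wrist"); cv2.imwrite("pics/w2.png",w["frame"]); np.savez("pics/w2.npz",**w)
print(state()["time"],state()["joint_pos"][5])
E
```

```text
[np.float64(0.5296174512722337), np.float64(-0.17768971086091143), np.float64(0.10699434568619742)]
15.2833 -0.6411509268893549
```

View pics/w2.png

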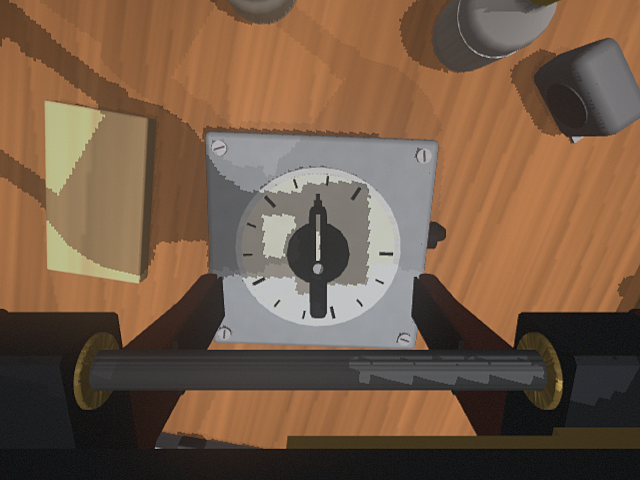

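The zero mark is at (386,254) on the cable side and the pointer is at (318,198), so the key is at about 270°. The last mark (356,193) is about 30° further. I'll regrip and finish.

```bash
python3 - <<'E'
from bench import *
from h import *
p=state()["ee_pos"]
move_l([p[0],p[1],.107],.08); close()
s=state(); j=list(s["joint_pos"]); q0=j[5]; print(s["time"],s["finger_gap"],s["ft_force"],s["moment"])
b=None
while j[5]<q0+.68:
    j[5]+=.1 if j[5]<q0+.35 else .03
    movej(j); hold(.05); s=state(); mz=s["moment"][2]
    print(round(j[5]-q0,3),round(s["joint_pos"][5]-q0,3),round(s["time"],1),np.round(s["ft_force"],1),round(mz,3),round(s["finger_gap"],4),round(s["joint_torque"][5],3))
    if np.linalg.norm(s["ft_force"])>30 or abs(mz)>.5: print("stop");break
hold(.3)
E
```

```text
17.3917 0.009695670801301114 [-0.26467077  0.21090092 -0.26081246] [-0.05059111 -0.18377613  0.13033229]
0.1 0.097 17.7 [0.7 0.5 0.4] -0.067 0.0094 0.074
0.2 0.196 18.0 [-0.6  0.3  0. ] 0.003 0.0099 0.06
0.3 0.296 18.3 [-0.7 -0.8  1.2] -0.012 0.0101 0.057
0.4 0.396 18.6 [-1.9 -0.3  1.1] -0.0 0.0097 0.057
0.43 0.428 18.9 [-3.2 -0.5  1. ] 0.014 0.0097 -0.003
0.46 0.459 19.2 [-3.7  0.5  1.1] 0.011 0.0098 0.0
0.49 0.489 19.5 [-4.2  0.8  1.1] 0.022 0.0097 0.003
0.52 0.519 19.8 [-5.2 -0.4  2. ] -0.027 0.0099 0.004
0.55 0.549 20.1 [-4.5 -0.   1.6] -0.01 0.01 0.0
0.58 0.578 20.4 [-4.4  0.2  2.3] 0.472 0.0098 0.45
0.61 0.608 20.7 [-5.3 -1.2  1.8] 0.623 0.0101 0.66
stop
```

The end-stop torque jump came at about 0.56 rad, as predicted. I'll ease off slightly, release, and check the pointer and the start button with the wrist camera.

```bash
python3 - <<'E'
from bench import *
from h import *
s=state(); j=list(s["joint_pos"]); j[5]-=.04; movej(j); print(state()["moment"][2])
gripper_open(); p=state()["ee_pos"]; move_l([p[0],p[1],.22],.12)
w=get_image("wrist"); A=w["frame"]
move_to([.52,.215,.26],down(0)); close()
w=get_image("wrist"); np.savez("pics/w3.npz",**w)
cv2.imwrite("pics/w3.png",np.hstack([cv2.resize(A,(400,300)),cv2.resize(w["frame"],(400,300))]))
cv2.imwrite("pics/w3full.png",w["frame"])
f=w["frame"].astype(int)
print(proj(w,[.588,.215,.076]),proj(w,[.588,.141,.09]))
k=(f.max(2)<75).astype(np.uint8); n,l,st,ce=cv2.connectedComponentsWithStats(k)
for i in range(1,n):
    if st[i,4]>150 and ce[i][1]<330: print(st[i],ce[i].round(1),ray(w,ce[i],.076).round(4),ray(w,ce[i],.09).round(4))
print(state()["time"])
E
```

```text
0.21059413427732063
(np.float64(317.2839054064585), np.float64(143.46840318858295)) (np.float64(405.8942105361384), np.float64(143.63223802757923))
[   0    0   59  261 5407] [ 24.6 129. ] [0.6001 0.4675 0.076 ] [0.5997 0.457  0.09  ]
[121   0  32  26 594] [136.7  12.5] [0.6896 0.3597 0.076 ] [0.6855 0.3537 0.09  ]
[ 534    0   57   65 1583] [559.4  36.6] [0.6722 0.0181 0.076 ] [0.6688 0.0263 0.09  ]
[  49   49   38   36 1043] [67.6 66.8] [0.6496 0.422  0.076 ] [0.6471 0.4134 0.09  ]
[ 128   49   47   51 1833] [150.8  74.2] [0.6438 0.3536 0.076 ] [0.6416 0.3479 0.09  ]
[339  57  23  33 469] [349.5  75.9] [0.6426 0.1881 0.076 ] [0.6404 0.1892 0.09  ]
[ 377  110   46   47 1670] [399.8 133.5] [0.5964 0.1436 0.076 ] [0.5962 0.1465 0.09  ]
[298 122  31  32 751] [313.2 138.1] [0.5925 0.2185 0.076 ] [0.5925 0.2184 0.09  ]
[ 609  138   31  141 3742] [625.3 207.8] [ 0.5313 -0.0652  0.076 ] [ 0.5338 -0.0536  0.09  ]
[509 271  15  35 186] [513.6 286.8] [0.4544 0.0261 0.076 ] [0.4601 0.0339 0.09  ]
26.7583
```

View pics/w3.png

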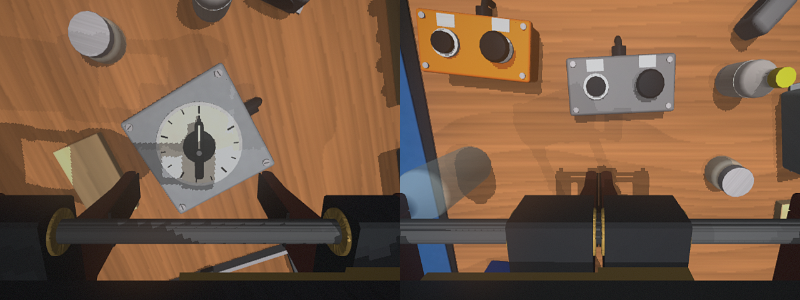

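Left picture: the pointer at (200,110) sits on the last mark, so the key is fully wound. Right picture: the start button is the flat, collared one on the grey station, at full-res (313,138), which gives (0.5925, 0.2185). The mushroom at (400,133) is 72 mm away. I'll press at (0.591, 0.217).

```bash
python3 - <<'E'
from bench import *
from h import *
P=[.591,.217]
move_to([*P,.14],down(np.pi/2)); move_l([*P,.088],.06)
f0=np.array(state()["ft_force"]); print(f0,state()["finger_gap"])
z=.086
while z>.0768:
    move_l([*P,z],.03); s=state(); F=s["ft_force"][2]-f0[2]; print(round(z,4),round(s["ee_pos"][2],4),round(F,2))
    if F>9: break
    z-=.001
hold(.3)
move_l([*P,.16],.1); hold(.2)
w=get_image("wrist"); cv2.imwrite("pics/w4.png",w["frame"]); t=get_image("top"); cv2.imwrite("pics/t4.png",t["frame"][140:290,200:440].repeat(3,0).repeat(3,1)); print(state()["time"],state()["ft_force"])
E
```

```text
[-0.23667554  0.11072267 -0.32729619] 0.000123982559358206
0.086 0.0861 -0.33
0.085 0.0849 0.11
0.084 0.0843 0.99
0.083 0.0832 2.84
0.082 0.0822 1.74
0.081 0.0812 3.48
0.08 0.0802 3.11
0.079 0.0792 4.64
0.078 0.0784 6.48
0.077 0.0783 9.4
33.2833 [ 0.06042254  0.51317646 -0.72480707]
```

The force profile matches the button: contact at 0.084, then bottomed at 0.078 with over 5 N. One last look at the scene.

View pics/t4.png

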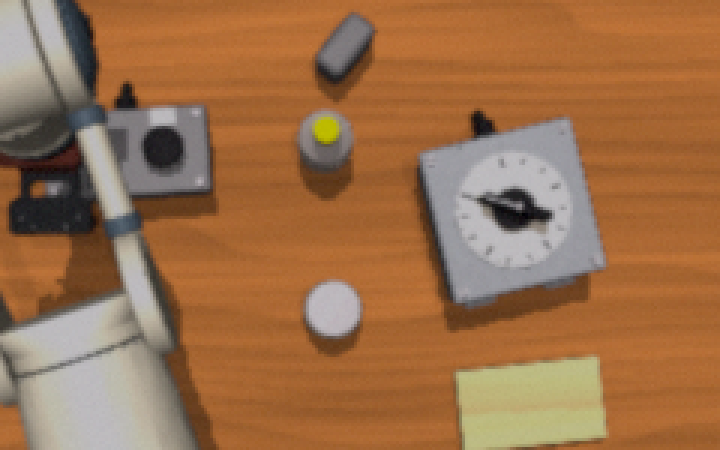

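The key's pointer at (466,196) is still on the last mark, and the glue bottle, jar, tape measure and offcut are where they were. I'll hand it in.

```bash
python3 -c "
from bench import *
print(job_done())"
```

```text
the job is handed in; nothing more can be done
None
```

I wound the timer to its end stop, pressed the start button fully in and released it, then handed the job in at about 33 s; I didn't touch the stop button, nothing I could see on the bench had moved, and no verdict came back.

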